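# Eject a bin tag and trap it over the reader

## Robot

A 6-joint arm with a two-finger parallel gripper is mounted at the origin on the work surface. World frame = base frame: x ahead of the robot, y to its left, z up, the work surface at z = 0. Lengths are in m, angles in degrees, forces in N, time in s.
With the tool pointing down it reaches from about 0.25 to 0.8 m from the base axis. Payload 3.9 kg.
Tool frame: the origin (TCP) lies where the fingers leave the gripper's body, on its centre line; the fingertips stand 73 mm ahead of it and the grasp point (between the pads) lies 54 mm ahead of it; z points along the fingers, y is the line along which they close (so a half turn about z gives the same grasp; the last joint's range is limited). The gripper opens to 85 mm and grips with 20 to 120 N. Pads are 22 mm wide; open, the fingers measure 114 mm over their backs; the gripper's body (76 mm by 85 mm) begins 54 mm behind the grasp point. The pads swing forward as they close: fully open they stand 13 mm farther back than shut.
Start: joints at [-63.598, 14.897, -7.913, 67.191, 0, 90], TCP at [0.233, -0.47, 0.304] pointing down, gripper open.
Joint ranges: [-159.42, 159.42], [-47.68, 98.78], [-73.54, 78.23], [-108.79, 121.32], [-90, 84.71], [-180, 180]. Speed limits (degrees/s): [147.25, 147.25, 180, 180, 180, 180].

## Interface

Orientations are given as a 3x3 rotation matrix whose columns are the frame's x, y, z axes.
In Python, from workcell import sense, get_image, calibration, job_done gives the robot as it stands.
- The arm moves only by the tool carry_out, never from a script. Its argument "commands" is a list of rows, each an object of numbers: "tx", "ty", "tz": the shift along the tool's x, y, z each as a share of 100 mm, from -1 to 1; "roll": the turn about the tool's z as a share of 360 degrees, from -1 to 1; "claw": the gripper command: -1 is shut, 1 is fully open, values between are in proportion. In form: [{"tx": .., "ty": .., "tz": .., "roll": .., "claw": ..}, ...]. A call has 1 to 20 rows; each row is the pose to reach, as a shift and turn from the pose commanded when the call began, along the tool's axes at that moment, turning the shorter way round; what a row does not reach only later rows make up. A row lasts 1/10 s, in which the tool goes at most 50 mm and 8.59 degrees, less where a joint would pass 70% of its speed; a pose out of reach is approached as far as the arm can. A call with a number of a shift or a turn outside -1 to 1 is refused whole. A call with a gripper value outside its range is refused whole. The fingers move at their own pace and stop on an object; the grip force is fixed at half the most. Time passes only in rows, so rows that repeat a pose let the fingers close. It gives the time, the measured TCP pose, the force, the opening and the grip force at its end, in the units of the state.
- sense(): the state, without advancing time (a new reading comes with each control period).
- get_image(name): name is "scene" or "top" or "wrist"; returns (picture, depth): 384x512x3 uint8, red, green, blue; 384x512 float32, m along the optical axis (not along the pixel's ray), 0 where there is no reading.
- calibration(name): a dict with "camera_matrix" (3x3 intrinsics, pixels), "D" ([k1, k2, p1, p2, k3] as OpenCV has them; the pictures are not rectified), "origin" and "attitude" of the camera in the world. Camera axes: x right, y down, z forward; pixel columns grow to the right and rows downward; lengths in m; the calibration is good to about 2 mm. A picture is of the moment at which its call begins: read the wrist's pose just before it. calibration takes no time and is no camera call; for the wrist camera it gives the pose at the moment of the call.
- job_done(): hands the job in; it is judged then, once.
The state is a dict: "clock": time; "qpos": joint angles; "joint_velocities": joint speeds; "joint_efforts": joint torques, N m; "position": TCP position; "eef_rot": TCP orientation; "wrist_force": force on the tool from outside, world axes, zero at the start; "moment": the same for the moment, N m; "width": finger opening in m; "finger_force": force on a finger pad.
Only numpy, scipy, OpenCV 4.12 (cv2) and the standard library are available. Lean on these libraries where they do the work, as an engineer would, in place of code of your own. Each camera call takes 0.05 s, during which the arm holds its last target. There are 200 camera calls.

## Task

At the waste hand-over desk, press down the dispenser's ejector pad with one finger of the open gripper, and trap the bin tag that pops out with the other finger so that it stops over the round reader window in the chute, before it slides on into the return tray. Finish holding it there: the pad still pressed down with the one finger, the tag still stopped against the other and covering the window. Do not pinch or lift the tag, and leave the other things on the desk alone.

Things in the scene. Friction and masses are not known exactly. Their poses are not given: they have to be found in the camera images.
- dispenser: Grey bin-tag dispenser fixed to the desk, 270 mm long. Origin on the desk under the reader window; z up; the tag travels along +y; the ejector pad is on the -x side. Along y (mm): spring housing -160 to -70 (50 wide, top 76 above desk), nest with the tag -64 to -18 (cheek tops 56), stop lip -17 to -13, open level chute to +45, then the return tray to +110 (70 wide, rim 28 above desk).
- window (a point): Centre of the reader window, a black disc 14 mm across in the chute floor. The floor is 40 mm above the desk, 36 mm wide between rails 4 mm thick with tops 46 above the desk; nothing stands over it. The 40 mm long tag covers the disc with its centre within 13 mm of it along the chute: a finger must stop the tag's leading face about 20 mm past the window, toward the tray.
- eject (a joint): How far the ejector pad is pressed, m: 0 up, 0.009 fully down; about 3 N to start, 6 N fully down; springs back. The 6 mm stop lip before the tag sinks with the pad: the tag is freed at about 0.006, then a spring plunger (2.5 N falling to 1.3 N) drives it along +y at about 0.12 m/s, so it is in the tray in about a second unless a finger already stands in the chute.
- pad_top (a point): Centre of the top of the ejector pad (grey, ribbed, 40 mm in dispenser x by 36 in y; moves straight down). At dispenser x -58, y +31 mm; 62 mm above the desk when up, 53 when down. A finger about 22 mm wide over the chute, beside the pad's centre and level with the finger on the pad, clears the rails and stops the tag on the window; finger centres 45 to 75 mm apart serve.
- tag: The bin tag in the dispenser: loose grey plastic block 32 (x) x 40 (y, along the chute) x 30 mm high, black band, white disc on top, about 60 g. Origin at the centre of its underside, z up. It starts on the chute floor in the nest at dispenser y = -37 mm (leading face at -17 mm), its top 70 mm above the desk.
- jug: Bystander: white plastic bottle, 84 mm across, 190 mm tall, standing on the desk; origin at the centre of its underside.
- spare_tag: Bystander: a like tag, 32 x 40 x 30 mm, lying loose on the desk away from the dispenser; origin at the centre of its underside.
- stamp: Bystander: wooden hand stamp, 38 mm across, 70 mm tall, standing on the desk; origin at the centre of its underside.
- tape: Bystander: clear tape roll lying flat, 84 mm across, 24 mm high; origin at the centre of its underside.

How it is judged:
By the outcome, as a careful person would: the job done as asked, in the order asked, and still so for the second after the job is handed in, while the arm keeps its last pose, push and grip.
It also fails if it takes over 29 s, if anything falls off the work surface, if the arm or the gripper's body presses on something with over 40 N, if the wrist force passes 120 N, or if a joint passes its speed limit or range.

## Working session

There is one attempt and no reset: what is moved stays moved. The work goes in short steps, Python scripts to look and compute and a tool call to move; the robot and the scene stay as the last step left them, time stands still between calls to the robot, and variables do not carry over. Pictures are saved under pics/ and viewed, at most 10 in all, crops included, and the job is handed in when it is done.

Besides the shell and the picture viewer there is one more tool, called after ">>>" as name(argument=value, ...), one argument or row to a line, values as JSON. carry_out: Moves the arm, as the interface text tells. Its arguments: {"type":"object","properties":{"commands":{"type":"array","items":{"type":"object","properties":{"tx":{"type":"number","minimum":-1,"maximum":1},"ty":{"type":"number","minimum":-1,"maximum":1},"tz":{"type":"number","minimum":-1,"maximum":1},"roll":{"type":"number","minimum":-1,"maximum":1},"claw":{"type":"number"}}}}},"required":["commands"]}

```bash
mkdir -p pics; cat > h.py <<'E'
import numpy as np, cv2
from workcell import sense,get_image,calibration,job_done
def cloud(name):
    c=calibration(name); im,d=get_image(name)
    K=np.array(c["camera_matrix"],float); D=np.array(c["D"],float)
    v,u=np.mgrid[0:384,0:512]
    p=cv2.undistortPoints(np.stack([u,v],-1).reshape(-1,1,2).astype(float),K,D).reshape(384,512,2)
    X=np.dstack([p*d[...,None],d])@np.array(c["attitude"]).T+np.array(c["origin"])
    X[d<=0]=np.nan
    return im,d,X
E
python3 - <<'E'
from h import *
s=sense();print(s)
for n in("scene","top"):
    im,d,X=cloud(n); np.savez(n,im=im,X=X); cv2.imwrite(f"pics/{n}.png",im[...,::-1]); print(n,calibration(n)["origin"],(d>0).mean())
E
```

```text
{'clock': 0.0, 'qpos': array([-6.36009029e+01,  1.49344672e+01, -7.98542743e+00,  6.71912982e+01,
       -1.66193156e-04,  8.99988275e+01]), 'joint_velocities': array([-0.01564869,  0.01732675,  0.08017859, -0.03296624, -0.04844906,
        0.02666162]), 'joint_efforts': array([ 1.04201834e-03, -4.05681825e+01,  2.53920329e+01,  1.87236123e-02,
        6.00473800e-05, -6.02442043e-06]), 'position': array([ 0.23318289, -0.46976409,  0.30307855]), 'eef_rot': array([[ 8.95709665e-01,  4.44638557e-01, -8.65465295e-04],
       [ 4.44639399e-01, -8.95707981e-01,  1.73701372e-03],
       [-2.86089798e-06, -1.94067995e-03, -9.99998117e-01]]), 'wrist_force': array([-0.36890355, -0.27971984, -0.3185185 ]), 'moment': array([-0.0114915 , -0.02003584, -0.05004363]), 'finger_force': 0.0, 'width': 0.08520949924528577}
scene [0.79704303 0.50313468 0.78349908] 0.9958750406901041
top [ 0.33785778 -0.00962965  0.93238246] 0.9961293538411459
```

View pics/top.png

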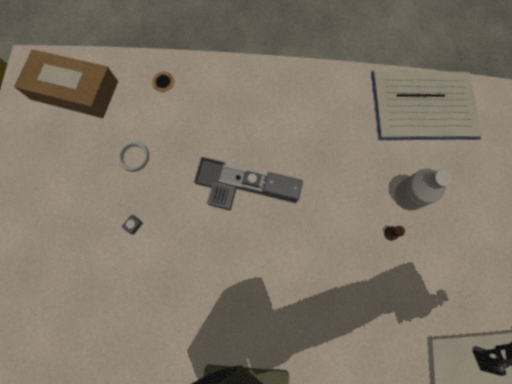

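View pics/scene.png

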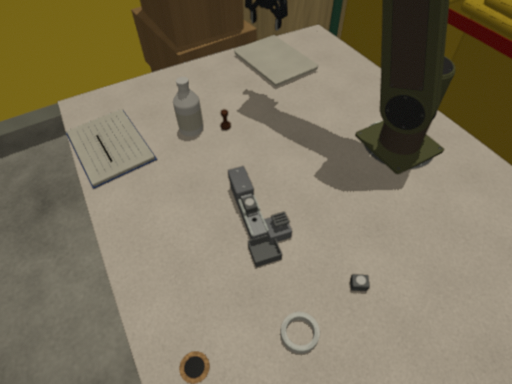

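The top view shows the dispenser from its tray at (210,172) to its housing at (300,188), with the pad at (221,195) and the window at (238,178). The scene view agrees with this. Next I'll measure the pose from the depth data.

```bash
python3 - <<'E'
from h import *
for n,box in(("top",(180,320,145,220)),("scene",(215,305,155,275))):
    z=np.load(n+".npz"); X=z["X"]; im=z["im"]
    a,b,c,d=box; P=X[c:d,a:b].reshape(-1,3); P=P[np.isfinite(P).all(1)]
    print(n,"desk",np.median(P[P[:,2]<.012][:,2]))
    Q=P[P[:,2]>.015]
    # housing top
    H=Q[(Q[:,2]>.072)&(Q[:,2]<.082)]
    r=cv2.minAreaRect((H[:,:2]*1000).astype(np.float32)); print("housing",len(H),r,np.median(H[:,2]))
    r=cv2.minAreaRect((Q[:,:2]*1000).astype(np.float32)); print("all",r)
    Hp=Q[(Q[:,2]>.058)&(Q[:,2]<.067)]; print("pad-height",len(Hp),np.median(Hp,0))
if 1:
    z=np.load("top.npz"); X=z["X"]
    for uv in[(238,178),(221,195),(252,178),(210,172),(285,187)]: print(uv,X[uv[1],uv[0]])
E
```

```text
top desk 0.0010276677595094652
housing 786 ((549.2506103515625, -29.04235076904297), (140.88333129882812, 50.42211151123047), 80.771240234375) 0.07646898469966984
all ((534.9028930664062, 40.54444885253906), (272.2691955566406, 117.07331848144531), 78.48074340820312)
pad-height 332 [0.51878505 0.09123778 0.06256323]
scene desk 0.0003627910665076062
housing 485 ((552.6883544921875, -29.663711547851562), (142.14051818847656, 49.735965728759766), 80.31816101074219) 0.07587506423030488
all ((539.248291015625, 38.689247131347656), (271.7961730957031, 116.4072265625), 79.29076385498047)
pad-height 299 [0.52705135 0.09052395 0.06226947]
(238, 178) [0.56276109 0.05796538 0.04367517]
(221, 195) [0.5118159  0.09409002 0.06408899]
(252, 178) [0.55822681 0.02173163 0.0718165 ]
(210, 172) [0.58384423 0.13656046 0.00293261]
(285, 187) [ 0.54054324 -0.05970872  0.07730464]
```

>>> carry_out(
  commands=[
    {"tx": 1,"ty": -0.7,"tz": 0,"roll": 0,"claw": 0},
    {"tx": 1,"ty": -0.7,"tz": 0,"roll": 0,"claw": 0},
    {"tx": 1,"ty": -0.7,"tz": 0,"roll": 0,"claw": 0},
    {"tx": 1,"ty": -0.7,"tz": 0,"roll": 0,"claw": 0},
  ],
)

```text
clock: 0.5
position: [0.2924, -0.3604, 0.3036]
eef_rot: [[0.894, 0.448, -0.001], [0.448, -0.894, 0.002], [0.0, -0.002, -1.0]]
wrist_force: [0.5, -0.0, -0.0]
width: 0.0427
finger_force: 0.0
```

>>> carry_out(
  commands=[
    {"tx": 1,"ty": -0.7,"tz": 0,"roll": 0,"claw": 0},
    {"tx": 1,"ty": -0.7,"tz": 0,"roll": 0,"claw": 0},
    {"tx": 1,"ty": -0.7,"tz": 0,"roll": 0,"claw": 0},
    {"tx": 1,"ty": -0.7,"tz": 0,"roll": 0,"claw": 0},
  ],
)

```text
clock: 0.9
position: [0.351, -0.2547, 0.3038]
eef_rot: [[0.894, 0.448, -0.0], [0.448, -0.894, 0.0], [-0.0, -0.0, -1.0]]
wrist_force: [0.1, -0.1, -0.1]
width: 0.0429
finger_force: 0.0
```

>>> carry_out(
  commands=[
    {"tx": 1,"ty": -0.7,"tz": 0,"roll": 0,"claw": 0},
    {"tx": 1,"ty": -0.7,"tz": 0,"roll": 0,"claw": 0},
    {"tx": 1,"ty": -0.7,"tz": 0,"roll": 0,"claw": 0},
    {"tx": 1,"ty": -0.7,"tz": 0,"roll": 0,"claw": 0},
  ],
)

```text
clock: 1.3
position: [0.4099, -0.1483, 0.3038]
eef_rot: [[0.894, 0.447, 0.0], [0.447, -0.894, -0.0], [0.0, 0.0, -1.0]]
wrist_force: [-0.2, 0.1, 0.3]
width: 0.0424
finger_force: 0.0
```

>>> carry_out(
  commands=[
    {"tx": 1,"ty": -0.7,"tz": 0,"roll": 0,"claw": 0},
    {"tx": 1,"ty": -0.7,"tz": 0,"roll": 0,"claw": 0},
    {"tx": 1,"ty": -0.7,"tz": 0,"roll": 0,"claw": 0},
    {"tx": 1,"ty": -0.7,"tz": 0,"roll": 0,"claw": 0},
  ],
)

```text
clock: 1.7
position: [0.4687, -0.0416, 0.3036]
eef_rot: [[0.895, 0.446, 0.001], [0.446, -0.895, -0.001], [0.0, 0.001, -1.0]]
wrist_force: [-0.3, -0.7, 0.1]
width: 0.0428
finger_force: 0.0
```

>>> carry_out(
  commands=[
    {"tx": 1,"ty": -0.7,"tz": 0,"roll": -0.14,"claw": 0},
    {"tx": 1,"ty": -0.7,"tz": 0,"roll": -0.14,"claw": 0},
    {"tx": 1,"ty": -0.7,"tz": 0,"roll": -0.14,"claw": 0},
    {"tx": 1,"ty": -0.7,"tz": 0,"roll": -0.14,"claw": 0},
    {"tx": 1,"ty": -0.7,"tz": 0,"roll": -0.14,"claw": 0},
    {"tx": 1,"ty": -0.7,"tz": 0,"roll": -0.14,"claw": 0},
    {"tx": 1,"ty": -0.7,"tz": 0,"roll": -0.14,"claw": 0},
    {"tx": 1,"ty": -0.7,"tz": 0,"roll": -0.14,"claw": 0},
  ],
)

```text
clock: 2.5
position: [0.5257, 0.0636, 0.3038]
eef_rot: [[0.233, 0.972, -0.0], [0.972, -0.233, -0.001], [-0.001, -0.0, -1.0]]
wrist_force: [0.1, 0.4, -1.0]
width: 0.0428
finger_force: 0.0
```

```bash
python3 - <<'E'
from h import *
im,d,X=cloud("wrist"); np.savez("wrist",im=im,X=X,d=d); cv2.imwrite("pics/w1.png",im[...,::-1])
print(calibration("wrist")["origin"],np.nanmedian(X[...,2]))
H=X[(X[...,2]>.073)&(X[...,2]<.08)]; print("housing+",cv2.minAreaRect((H[:,:2]*1000).astype(np.float32)))
H=X[(X[...,2]>.0595)&(X[...,2]<.0645)]; print(len(H),np.median(H,0))
E
```

```text
[0.54138728 0.13053908 0.3738667 ] 0.0004919289668737226
housing+ ((544.267822265625, -37.140663146972656), (126.484619140625, 47.03880310058594), 70.02190399169922)
1836 [0.51578562 0.09765611 0.0620018 ]
```

View pics/w1.png

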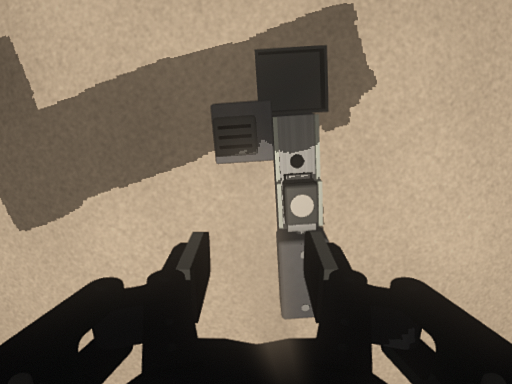

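The wrist view shows the window at (297,161), the tag disc at (302,206), the pad near (237,132) and the tray around (291,80). I'll refine the pose from these.

```bash
python3 - <<'E'
from h import *
z=np.load("wrist.npz");X=z["X"];im=z["im"];g=cv2.cvtColor(im,cv2.COLOR_RGB2GRAY)
def box(m,n):
    k=cv2.connectedComponentsWithStats(m.astype(np.uint8));i=1+np.argmax(k[2][1:,4]);P=X[k[1]==i]
    print(n,len(P),cv2.minAreaRect((P[:,:2]*1000).astype(np.float32)),np.median(P,0))
    return P
Z=X[...,2]; U=np.mgrid[0:384,0:512]
roi=(U[0]<225)
box((Z>.056)&(Z<.068)&roi&(U[1]<276),"pad")
box((Z>.024)&(Z<.033)&roi,"rim")
box((Z>.015)&roi,"all-front")
# window
m=np.zeros(g.shape,np.uint8); m[148:173,284:310]=g[148:173,284:310]<60
k=cv2.connectedComponentsWithStats(m);i=1+np.argmax(k[2][1:,4]);print("win px",k[3][i],k[2][i])
wu,wv=np.round(k[3][i]).astype(int);W=X[wv,wu];print("W",W)
m=np.zeros(g.shape,np.uint8); m[190:222,285:320]=g[190:222,285:320]>150
k=cv2.connectedComponentsWithStats(m);i=1+np.argmax(k[2][1:,4]);print("disc",k[3][i],k[2][i])
u,v=np.round(k[3][i]).astype(int);T=X[v,u];print("T",T)
print("axis deg",np.degrees(np.arctan2(*(W-T)[[1,0]])), np.linalg.norm((W-T)[:2]))
# rails edges: floor/rail points z .036-.05 between rows 120..230, fit line of left and right edges
c=[]
for r in range(120,172,4):
    q=X[r,270:335]; s=q[(q[:,2]>.043)&(q[:,2]<.049)]
    if len(s)>3: c.append((s[:,:2].max(0)+s[:,:2].min(0))/2)
c=np.array(c); print(c.round(4).tolist())
E
```

```text
pad 1699 ((513.212890625, 99.08348083496094), (36.570701599121094, 40.31108856201172), 80.19990539550781) [0.51370859 0.09984959 0.06197405]
rim 858 ((578.295654296875, 135.52041625976562), (65.23261260986328, 70.45537567138672), 79.94393157958984) [0.58654089 0.14080247 0.0279453 ]
all-front 9796 ((543.9718627929688, 81.09581756591797), (186.01251220703125, 116.54813385009766), 79.02008819580078) [0.55141956 0.08450425 0.04102202]
win px [296.66917293 160.77443609] [291 155  13  13 133]
W [0.56577562 0.05873606 0.04070052]
disc [301.60349127 205.40648379] [291 195  23  22 401]
T [0.55976461 0.02261731 0.0697603 ]
axis deg 80.55123946144967 0.03661552715134742
[[0.5725, 0.0991], [0.5719, 0.0953], [0.5711, 0.0915], [0.5707, 0.0878], [0.57, 0.0839], [0.5691, 0.0802], [0.5684, 0.0764], [0.5676, 0.0725], [0.5672, 0.0688], [0.5664, 0.0649], [0.5657, 0.0609], [0.5649, 0.0569], [0.564, 0.0529]]
```

>>> carry_out(
  commands=[
    {"tx": 0.34,"ty": 0.088,"tz": 0.3,"roll": -0.01,"claw": 0},
    {"tx": 0.34,"ty": 0.088,"tz": 0.6,"roll": -0.01,"claw": 0},
    {"tx": 0.34,"ty": 0.088,"tz": 1,"roll": -0.01,"claw": 0},
    {"tx": 0.34,"ty": 0.088,"tz": 1,"roll": -0.01,"claw": 0},
    {"tx": 0.34,"ty": 0.088,"tz": 1,"roll": -0.01,"claw": 0},
  ],
)

```text
clock: 3.05
position: [0.5415, 0.0961, 0.204]
eef_rot: [[0.168, 0.986, -0.002], [0.986, -0.168, -0.001], [-0.001, -0.002, -1.0]]
wrist_force: [0.7, 0.0, 0.2]
width: 0.0428
finger_force: 0.0
```

```bash
python3 - <<'E'
from h import *
s=sense();p=s["position"];R=s["eef_rot"]
print(p,R,s["width"])
im,d,X=cloud("wrist"); cv2.imwrite("pics/w2.png",im[...,::-1])
Y=(X-p)@R  # tool frame
for sg in(-1,1):
    m=(Y[...,1]*sg>.015)&(Y[...,1]*sg<.055)&(abs(Y[...,0])<.02)&(Y[...,2]>.02)&(Y[...,2]<.1)
    q=Y[m];print(sg,len(q),q.min(0),q.max(0),np.median(q[q[:,2]>q[:,2].max()-.004],0)) if len(q) else print(0)
W=np.array([.5654,.0590,0]);ax=np.radians(80);y=np.array([np.cos(ax),np.sin(ax),0]);x=np.array([y[1],-y[0],0])
for o in(-.0285,0,.0285):
    f=p+R[:,1]*o-W;print("disp xy",f@x,f@y)
E
```

```text
[0.54153645 0.09611704 0.20396131] [[ 1.68099836e-01  9.85768180e-01 -1.88168040e-03]
 [ 9.85769623e-01 -1.68101084e-01 -5.24843803e-04]
 [-8.33686834e-04 -1.76667722e-03 -9.99998092e-01]] 0.04283023306037821
-1 3303 [-0.01102672 -0.05440854  0.02000396] [ 0.0145559  -0.02100117  0.07133161] [ 0.00083301 -0.02163031  0.06871203]
1 3301 [-0.01172836  0.02082055  0.0200047 ] [0.01446401 0.05307719 0.07139957] [0.00037212 0.02139326 0.06883668]
disp xy -0.05844582071392207 0.03224883873566124
disp xy -0.029946316810871704 0.03240928226850385
disp xy -0.0014468129078213363 0.032569725801346455
```

View pics/w2.png

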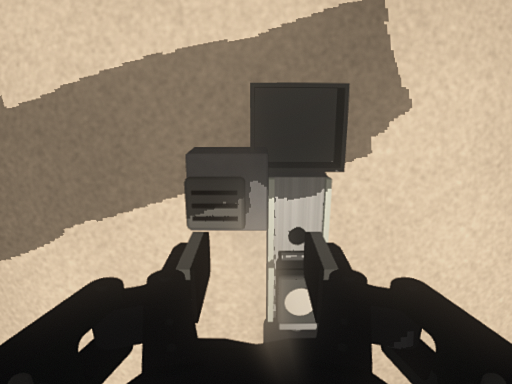

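The wrist view shows the fingers aligned with the pad (215,203) and the chute (300,215). The fingertips measure 71.3 mm ahead of the TCP, and the chute finger is at dispenser y of about 32 mm. I'm descending to just above the pad, then pressing.

>>> carry_out(
  commands=[
    {"tx": 0,"ty": 0.01,"tz": 0.3,"roll": 0,"claw": 0},
    {"tx": 0,"ty": 0.01,"tz": 0.55,"roll": 0,"claw": 0},
    {"tx": 0,"ty": 0.01,"tz": 0.65,"roll": 0,"claw": 0},
    {"tx": 0,"ty": 0.01,"tz": 0.68,"roll": 0,"claw": 0},
    {"tx": 0,"ty": 0.01,"tz": 0.68,"roll": 0,"claw": 0},
    {"tx": 0,"ty": 0.01,"tz": 0.68,"roll": 0,"claw": 0},
  ],
)

```text
clock: 3.7
position: [0.5441, 0.0967, 0.1375]
eef_rot: [[0.167, 0.986, 0.003], [0.986, -0.167, 0.0], [0.001, 0.003, -1.0]]
wrist_force: [0.3, 0.0, 0.2]
width: 0.0427
finger_force: 0.0
```

>>> carry_out(
  commands=[
    {"tx": 0,"ty": 0,"tz": 0.03,"roll": 0,"claw": 0},
    {"tx": 0,"ty": 0,"tz": 0.06,"roll": 0,"claw": 0},
    {"tx": 0,"ty": 0,"tz": 0.09,"roll": 0,"claw": 0},
    {"tx": 0,"ty": 0,"tz": 0.115,"roll": 0,"claw": 0},
    {"tx": 0,"ty": 0,"tz": 0.115,"roll": 0,"claw": 0},
    {"tx": 0,"ty": 0,"tz": 0.115,"roll": 0,"claw": 0},
  ],
)

```text
clock: 4.3
position: [0.5439, 0.0967, 0.1249]
eef_rot: [[0.167, 0.986, 0.002], [0.986, -0.167, 0.0], [0.001, 0.002, -1.0]]
wrist_force: [1.5, -0.0, 5.5]
width: 0.0424
finger_force: 2.6
```

>>> carry_out(
  commands=[
    {"tx": 0,"ty": 0,"tz": 0.012,"roll": 0,"claw": 0},
    {"tx": 0,"ty": 0,"tz": 0.012,"roll": 0,"claw": 0},
    {"tx": 0,"ty": 0,"tz": 0.012,"roll": 0,"claw": 0},
    {"tx": 0,"ty": 0,"tz": 0.012,"roll": 0,"claw": 0},
    {"tx": 0,"ty": 0,"tz": 0.012,"roll": 0,"claw": 0},
    {"tx": 0,"ty": 0,"tz": 0.012,"roll": 0,"claw": 0},
  ],
)

```text
clock: 4.9
position: [0.544, 0.0967, 0.1239]
eef_rot: [[0.166, 0.986, 0.002], [0.986, -0.166, 0.0], [0.001, 0.002, -1.0]]
wrist_force: [1.9, -0.4, 5.4]
width: 0.0429
finger_force: 3.7
```

```bash
python3 - <<'E'
from h import *
s=sense();p=s["position"];print(p,s["wrist_force"])
W=np.array([.5654,.0590,0]);ax=np.radians(80);y=np.array([np.cos(ax),np.sin(ax),0]);x=np.array([y[1],-y[0],0])
print("tip z",p[2]-.0713)
for n in("scene","top"):
    im,d,X=cloud(n); cv2.imwrite(f"pics/{n}2.png",cv2.resize(im[140:280,190:320] if n=="scene" else im[130:220,180:320],None,fx=5,fy=5,interpolation=cv2.INTER_CUBIC)[:600,...,::-1])
    B=np.c_[((X-W)@x).ravel(),((X-W)@y).ravel(),X[...,2].ravel()]
    m=(abs(B[:,0])<.014)&(abs(B[:,2]-.070)<.005)&(B[:,1]>-.062)&(B[:,1]<.06); q=B[m]
    print(n,len(q),np.histogram(q[:,1],np.arange(-.06,.065,.005)))
E
```

```text
[0.54395545 0.09674147 0.12385024] [ 1.85254902 -0.3774771   5.42827683]
tip z 0.05255023867598797
scene 37 (array([ 0,  0,  0,  0,  0,  0,  0,  0,  1,  6,  4,  8,  1,  0,  0,  0,  2,
        0,  2,  2, 11,  0,  0,  0]), array([-6.00000000e-02, -5.50000000e-02, -5.00000000e-02, -4.50000000e-02,
       -4.00000000e-02, -3.50000000e-02, -3.00000000e-02, -2.50000000e-02,
       -2.00000000e-02, -1.50000000e-02, -1.00000000e-02, -5.00000000e-03,
       -2.77555756e-17,  5.00000000e-03,  1.00000000e-02,  1.50000000e-02,
        2.00000000e-02,  2.50000000e-02,  3.00000000e-02,  3.50000000e-02,
        4.00000000e-02,  4.50000000e-02,  5.00000000e-02,  5.50000000e-02,
        6.00000000e-02]))
top 153 (array([ 0,  0,  0,  0,  0,  0,  0, 18, 17, 21, 24, 23, 22, 19,  9,  0,  0,
        0,  0,  0,  0,  0,  0,  0]), array([-6.00000000e-02, -5.50000000e-02, -5.00000000e-02, -4.50000000e-02,
       -4.00000000e-02, -3.50000000e-02, -3.00000000e-02, -2.50000000e-02,
       -2.00000000e-02, -1.50000000e-02, -1.00000000e-02, -5.00000000e-03,
       -2.77555756e-17,  5.00000000e-03,  1.00000000e-02,  1.50000000e-02,
        2.00000000e-02,  2.50000000e-02,  3.00000000e-02,  3.50000000e-02,
        4.00000000e-02,  4.50000000e-02,  5.00000000e-02,  5.50000000e-02,
        6.00000000e-02]))
```

View pics/scene2.png

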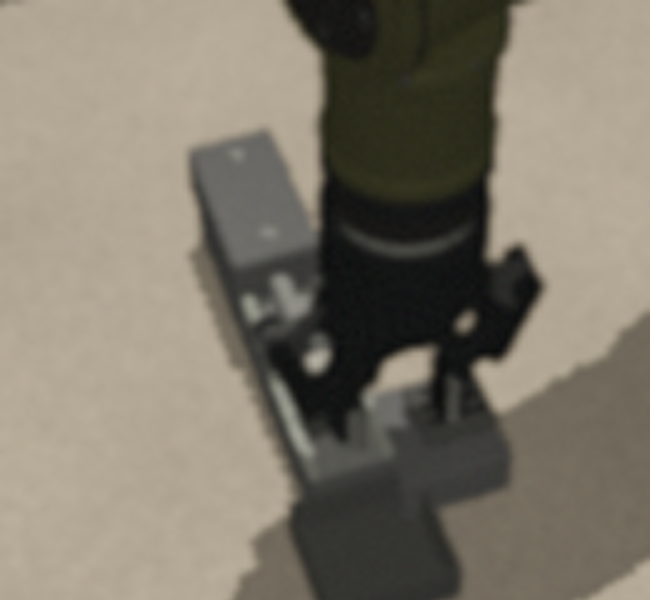

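The tag has left the nest and the pad is down: fingertip z is 52.5 mm. I'll wait briefly, then check that the tag is settled against the finger.

>>> carry_out(
  commands=[
    {"tx": 0,"ty": 0,"tz": 0.003,"roll": 0,"claw": 0},
    {"tx": 0,"ty": 0,"tz": 0.003,"roll": 0,"claw": 0},
    {"tx": 0,"ty": 0,"tz": 0.003,"roll": 0,"claw": 0},
    {"tx": 0,"ty": 0,"tz": 0.003,"roll": 0,"claw": 0},
    {"tx": 0,"ty": 0,"tz": 0.003,"roll": 0,"claw": 0},
  ],
)

```text
clock: 5.5
position: [0.544, 0.0967, 0.1238]
eef_rot: [[0.166, 0.986, 0.002], [0.986, -0.166, 0.0], [0.001, 0.002, -1.0]]
wrist_force: [1.6, -0.0, 6.8]
width: 0.0425
finger_force: 4.3
```

```bash
python3 - <<'E'
from h import *
s=sense();p=s["position"];print(p,s["wrist_force"],s["moment"])
W=np.array([.5654,.0590,0]);ax=np.radians(80);y=np.array([np.cos(ax),np.sin(ax),0]);x=np.array([y[1],-y[0],0])
a=[]
for n in("top","wrist"):
    im,d,X=cloud(n)
    B=np.dstack([(X-W)@x,(X-W)@y,X[...,2]])
    m=(abs(B[...,0])<.02)&(abs(B[...,2]-.070)<.004)&(B[...,1]>-.062)&(B[...,1]<.06); q=B[m]
    if len(q): print(n,len(q),np.percentile(q[:,1],[0,2,98,100]),np.percentile(q[:,0],[1,99]))
    if n=="top":
        dm=m&(cv2.cvtColor(im,cv2.COLOR_RGB2GRAY)>130); print("disc",dm.sum(),B[dm].mean(0) if dm.any() else 0)
    c=im[130:220,200:320] if n=="top" else im
    c=cv2.resize(c,None,fx=640/c.shape[1],fy=640/c.shape[1],interpolation=cv2.INTER_CUBIC); a.append(c)
    cv2.imwrite(f"pics/{n}3.png",c[...,::-1])
E
```

```text
[0.54398599 0.09672508 0.12378261] [ 1.57648142 -0.04006925  6.78502695] [ 0.01043155 -0.08070185  0.08476636]
top 151 [-0.02432353 -0.02286886  0.01164821  0.01347313] [-0.01693264  0.01479798]
disc 69 [-0.00020585 -0.00160204  0.07046719]
wrist 1907 [-2.85624812e-03  5.12245869e-05  4.53002705e-02  4.57878616e-02] [-0.01579956  0.00628568]
```

View pics/top3.png

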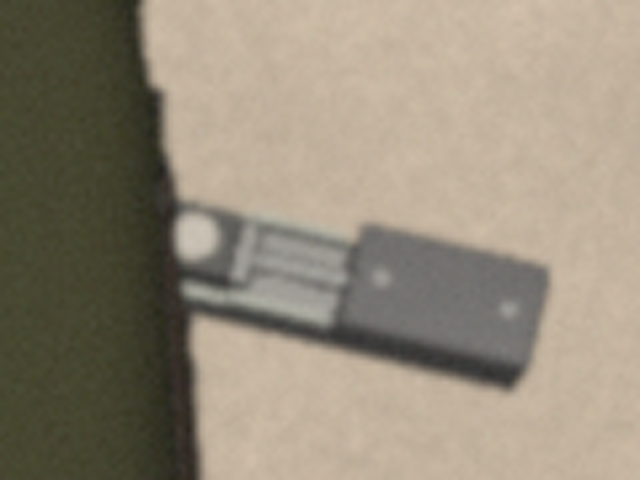

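View pics/wrist3.png

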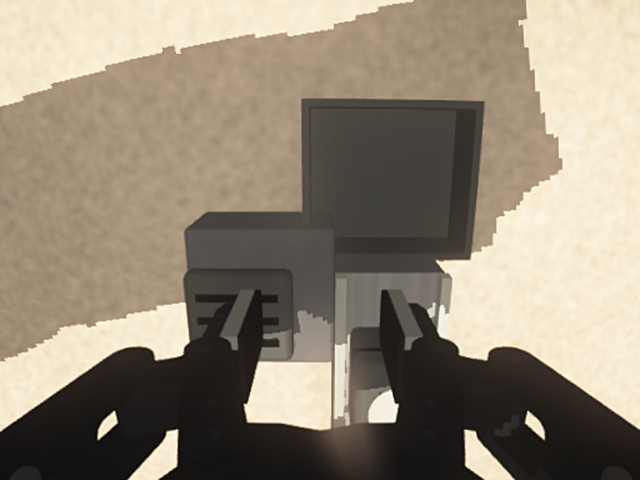

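The top view shows the tag's white disc at (197,237) with the plunger bar behind it, and the tag hasn't moved since the last look. The wrist view shows one finger on the pad (255,320) and the tag against the other (400,350). I'll add a touch more press for margin, then hand in.

>>> carry_out(
  commands=[
    {"tx": 0,"ty": 0,"tz": 0.006,"roll": 0,"claw": 0},
    {"tx": 0,"ty": 0,"tz": 0.006,"roll": 0,"claw": 0},
    {"tx": 0,"ty": 0,"tz": 0.006,"roll": 0,"claw": 0},
    {"tx": 0,"ty": 0,"tz": 0.006,"roll": 0,"claw": 0},
    {"tx": 0,"ty": 0,"tz": 0.006,"roll": 0,"claw": 0},
  ],
)

```text
clock: 6.1
position: [0.5439, 0.0967, 0.1237]
eef_rot: [[0.166, 0.986, 0.003], [0.986, -0.166, 0.001], [0.001, 0.002, -1.0]]
wrist_force: [-0.7, 0.1, 10.4]
width: 0.0426
finger_force: 6.4
```

The pad is at its hard stop: force has risen to 10 N with almost no further travel.

```bash
python3 -c "
from workcell import job_done; print(job_done())"
```

```text
the job is handed in; nothing more can be done
None
```

Job handed in at 6.1 s: one finger holds the ejector pad fully down (about 10 N at its stop), and the tag rests against the other finger, centred within about 3 mm of the reader window.

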